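# Set the record clipboard over the trolley's edge for the next nurse

### The job

Push the record clipboard with your fingertips across the trolley top, until its clip end sticks out 6 cm (give or take 1 cm) over the trolley's far long edge, the one away from the robot, pointing straight out, so that the next nurse can take hold of the clip from above and below. It must stay flat on the trolley all the way: do not pick it up or tip it, do not touch the clip, and leave the other things where they stand. Finish with the gripper clear of everything.

Things in the scene. Friction and masses are not known exactly. Their poses are not given: they have to be found in the camera images.
- trolley: Treatment trolley parked against the bench that carries the robot; it does not move when pushed. Flat white top, 460 mm along its x by 800 mm along its y, at the same height as the bench (z = 0). Origin at the centre of the top surface; x points away from the robot toward the far long edge, y along the edges, z up. The far edge is straight, without lip or rail, 230 mm from the origin along +x. Low steel side rails (65 mm high) stand at y = +-388 mm.
- trolley_edge (a point): The middle of the trolley's far edge, at the level of the top surface.
- clipboard: Slim blue storage clipboard with a sheet of paper on it, lying loose and flat on the trolley top: a closed flat case 240 mm along its x, 165 mm along its y, 10 mm thick, about 0.4 kg (varies), centre of mass about 10 mm from the origin toward the clip. Origin at the centre of its underside; x points to the clip end, y across, z up. The clip end faces the far edge at the start, turned up to 0.3 rad from straight out over it.
- clip_end (a point): Middle of the clipboard's clip end face, 120 mm from its origin along its x, half-way up (5 mm above the underside).
- plain_end (a point): Middle of the clipboard's other (plain) end face, 120 mm from its origin along -x, half-way up: a smooth upright face 165 mm wide and 10 mm high, nearest the robot.
- clip: Steel spring clip riveted on the clipboard, 100 mm wide, reaching from 45 mm to 3 mm short of the clip end and up to 30 mm above the trolley top. Same origin in plan and same axes as the clipboard, 10 mm higher.
- pump_bottle: Bystander: white pump bottle, 66 mm across, 196 mm high; origin at the centre of its foot.
- bowl: Bystander: small steel bowl, 90 mm across, 40 mm high; origin at the centre of its foot.
- carton: Bystander: cardboard carton 75 x 75 x 62 mm; origin at the centre of its underside.
- jar: Bystander: amber glass jar with steel cap, 72 mm across, 100 mm high; origin at the centre of its foot.
- wrench: Bystander: steel wrench 190 mm long lying flat; origin at the middle of its underside, x along it.
- tape_wide: Bystander: white roll of tape lying flat beside the clipboard, 66 mm across, 30 mm high; origin at the centre of its underside.
- tape_narrow: Bystander: grey roll of tape lying flat on the other side of the clipboard, 56 mm across, 14 mm high; origin at the centre of its underside.

How it is judged (in metres and radians):
At the end, for the whole second after the job is handed in: The middle of the clip end stands 50 to 70 mm beyond the trolley's far edge, the clipboard points straight out over that edge within 0.14 rad (8 degrees), lies flat on the trolley top at rest, and every other thing is within 25 mm of where it stood (x of clip_end in the frame of trolley between 0.28 and 0.3 m and angle between the x axis of clipboard and the x axis of trolley, either way round below 0.14 rad and y of clip_end in the frame of trolley between -0.36 and 0.36 m and angle between clipboard's own z axis and vertical below 0.05 rad and height (world z) of clipboard between -0.004 and 0.004 m and linear speed of clipboard below 0.01 m/s and distance of each of pump_bottle, bowl, carton, jar, wrench, tape_wide, tape_narrow from where it was at the start of the episode below 0.025 m); the robot touches nothing.
It fails at once if the clipboard is lifted, tipped up or dropped (origin more than 8 mm off the trolley top, or tilted more than 0.1 rad) (height (world z) of clipboard above 0.008 m or height (world z) of clipboard below -0.008 m or angle between clipboard's own z axis and vertical above 0.1 rad).
It fails at once if the fingers touch the clip (contact force between clip and the fingers above 0.5 N).
It fails at once if another thing is moved more than 25 mm (distance of any of pump_bottle, bowl, carton, jar, wrench, tape_wide, tape_narrow from where it was at the start of the episode above 0.025 m).
It also fails if it takes over 67 s, if anything falls off the work surface, if the arm or the gripper's body presses on something with over 40 N, if the wrist force passes 120 N, or if a joint passes its speed limit or range.

### The arm

A 6-joint arm with a two-finger parallel gripper is mounted at the origin on the work surface. World frame = base frame: x ahead of the robot, y to its left, z up, the work surface at z = 0. Lengths are in mm, angles in rad, forces in N, time in s.
With the tool pointing down it reaches from about 300 to 850 mm from the base axis. Payload 5.4 kg.
Tool frame: the origin (TCP) lies at the very end of the fingers, on their centre line; the grasp point (between the pads) lies 19 mm behind it (robot.tcp_to_grasp is the distance from the TCP to the grasp point, in mm); z points along the fingers, y is the direction in which the jaws open and shut (so a half turn about z gives the same grasp; the last joint's range is limited). The gripper opens to 85 mm and grips with 20 to 120 N. Pads are 22 mm wide; open, the fingers measure 114 mm over their backs; the gripper's body (76 mm by 85 mm) begins 54 mm behind the grasp point. The pads swing forward as they close: fully open they stand 13 mm farther back than shut.
Start: joints at [-1.427, 0.158, 1.597, -0, 1.386, -0.21], TCP at [199.193, -539.378, 231.299] pointing down, gripper open.
Joint ranges: [-2.91, 2.91], [-0.94, 2.29], [0.18, 2.7], [-1.29, 4.43], [0.17, 2.64], [-3, 3]. Speed limits (rad/s): [2.57, 2.57, 3.14, 3.14, 3.14, 3.14].

### API

Orientations are given as a unit quaternion [w, x, y, z].
In Python, from plant import robot gives the robot as it stands.
- The arm moves only by the tool step_arm, never from a script. Its argument "plan" is a list of rows, each a list of 5 numbers: the shift along the tool's x, y, z in m, then the turn about the tool's z in degrees, then the closure, from 0 (fully open) to 1 (shut). In form: [[tx, ty, tz, roll, fingers], ...]. A call has 1 to 10 rows; each row is the pose to reach, as a shift and turn from the pose commanded when the call began, along the tool's axes at that moment; what a row does not reach only later rows make up. A row lasts 1/10 s, in which the tool goes at most 50 mm and 8.59 degrees, less where a joint would pass 70% of its speed; a pose out of reach is approached as far as the arm can. A call with a gripper value outside its range is refused whole. The fingers move at their own pace and stop on an object; "squeeze" is the grip in N (left out, the last holds). Time passes only in rows, so rows that repeat a pose let the fingers close. It gives the time, the measured TCP pose, the force and the opening at its end, in the units of the state.
- robot.state(): the state, without advancing time (a new reading comes with each control period).
- robot.grab_frame(name): name is "scene" or "side" or "wrist"; returns the picture (400x640x3 uint8, blue, green, red); there is no depth.
- robot.get_calibration(name): a dict with "fovy" (degrees; the focal length in pixels is half the picture's height over the tangent of half this angle, whatever the lens; pixels are square), "cx", "cy" (the principal point, pixels), "dist" ([k1, k2, p1, p2, k3] as OpenCV has them; the pictures are not rectified), "origin" and "rotation" of the camera in the world. Camera axes: x right, y down, z forward; pixel columns grow to the right and rows downward; lengths in mm; the calibration is good to about 2 mm. A picture is of the moment at which its call begins: read the wrist's pose just before it. get_calibration takes no time and is no camera call; for the wrist camera it gives the pose at the moment of the call.
- robot.finish_job(): hands the job in, once; it reports no verdict.
The state is a dict: "time": time; "joint_pos": joint angles; "qvel": joint speeds; "joint_torque": joint torques, N m; "position": TCP position; "ee_rot": TCP orientation; "force": force on the tool from outside, world axes, zero at the start; "torque": the same for the moment, N m; "opening": finger opening in mm.
Only numpy, scipy, OpenCV 4.12 (cv2) and the standard library are available. Lean on these libraries where they do the work, as an engineer would, in place of code of your own. Each camera call takes 0.05 s, during which the arm holds its last target.

## Working session

There is one attempt and no reset: what is moved stays moved. The work goes in short steps, Python scripts to look and compute and a tool call to move; the robot and the scene stay as the last step left them, time stands still between calls to the robot, and variables do not carry over. Pictures are saved under pics/ and viewed, and the job is handed in when it is done.

Besides the shell and the picture viewer there is one more tool, called as name(argument=value, ...), one argument or row to a line, values as JSON. step_arm: Moves the arm, as the interface text tells. Its arguments: {"type":"object","properties":{"plan":{"type":"array","items":{"type":"array","items":{"type":"number"}}},"squeeze":{"type":"number"}},"required":["plan"]}

```bash
mkdir -p pics
python3 - <<'E'
from plant import robot
import cv2
for n in ("scene","side","wrist"):
    c=robot.get_calibration(n); print(n,c)
    cv2.imwrite(f"pics/{n}0.png",robot.grab_frame(n))
s=robot.state(); print(s)
E
```

```text
scene {'fovy': 44.94370947654041, 'cx': 319.7811788508763, 'cy': 210.54807452806622, 'dist': array([-0.10628206,  0.        ,  0.        ,  0.        ,  0.        ]), 'origin': array([1465.84319509,  509.25799432, 1059.14908322]), 'rotation': array([-0.19452219,  0.48055707,  0.7859183 , -0.33698435])}
side {'fovy': 51.75665488726127, 'cx': 310.9307335892582, 'cy': 204.22433168403046, 'dist': array([-0.05351819,  0.        ,  0.        ,  0.        ,  0.        ]), 'origin': array([ 364.41140385, -696.8194891 ,  762.61387718]), 'rotation': array([-0.38383068,  0.9127943 , -0.12504506,  0.06200245])}
wrist {'fovy': 68.04847874874602, 'cx': 322.2445834364824, 'cy': 197.02016852015893, 'dist': array([-0.04516279,  0.        ,  0.        ,  0.        ,  0.        ]), 'origin': array([ 274.58319312, -510.04482907,  372.85989402]), 'rotation': array([ 0.13078109,  0.80995189, -0.56426475, -0.09208441])}
{'time': 0.15, 'joint_pos': array([-1.42708765e+00,  1.58905467e-01,  1.59796512e+00,  2.57393932e-05,
        1.38621883e+00, -2.10067689e-01]), 'qvel': array([ 0.00214058, -0.00099083, -0.00219292,  0.00109633,  0.00137023,
        0.0004499 ]), 'joint_torque': array([-3.03381948e-04, -3.96378207e+01, -3.31786358e+01, -2.24934251e-04,
        5.50470882e-03,  7.60703585e-06]), 'position': array([ 199.13982439, -538.90684795,  230.53133014]), 'ee_rot': array([-7.47553978e-04,  9.84396177e-01,  1.75964788e-01,  3.74688610e-05]), 'force': array([ 0.27747722, -0.14989908, -0.10046425]), 'torque': array([-0.04312028,  0.04975386,  0.04054317]), 'opening': 85.28771361401326}
```

View pics/scene0.png

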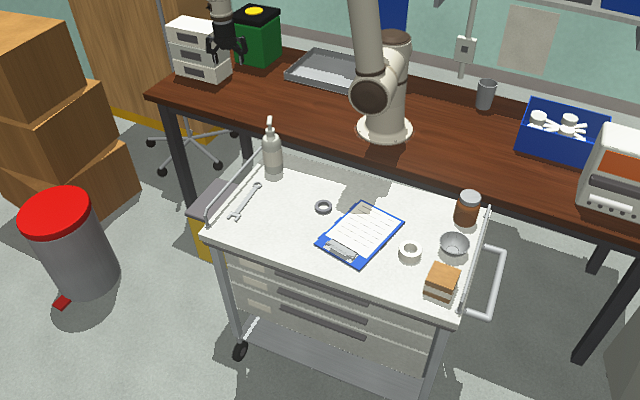

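View pics/side0.png

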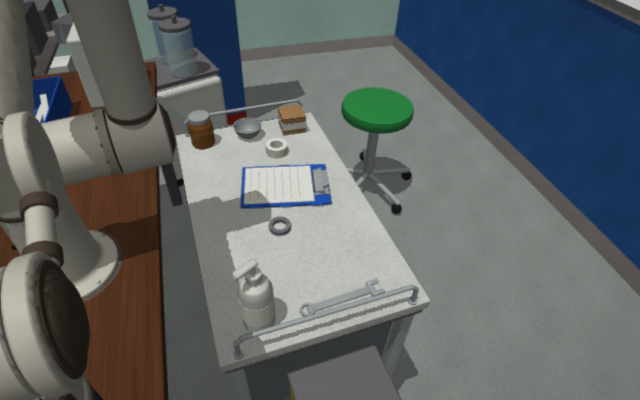

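View pics/wrist0.png

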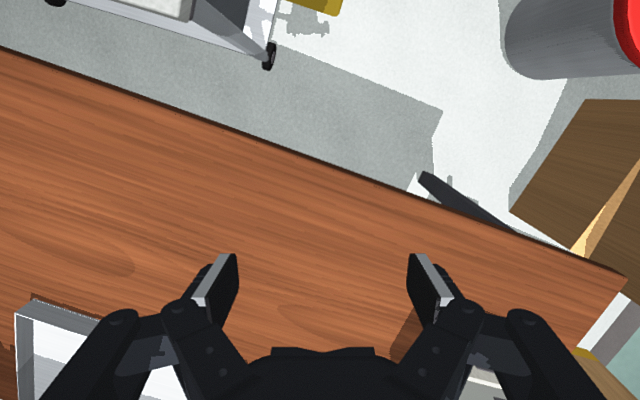

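The scene view shows the blue clipboard around (360,233) with its clip toward the far edge, and the tape rolls at (323,207) and (410,252). The side view shows it at (285,185). Next I'll enlarge both.

```bash
cat > h.py <<'E'
from plant import robot
import cv2, numpy as np
from scipy.spatial.transform import Rotation as R
def cam(n):
    c=robot.get_calibration(n); f=200/np.tan(np.radians(c['fovy']/2))
    K=np.array([[f,0,c['cx']],[0,f,c['cy']],[0,0,1]]); q=c['rotation']
    return K,c['dist'],R.from_quat([q[1],q[2],q[3],q[0]]).as_matrix(),c['origin']
def toworld(C,px,z=0):
    K,d,M,o=C
    u=cv2.undistortPoints(np.array(px,float).reshape(-1,1,2),K,d).reshape(-1,2)
    r=np.c_[u,np.ones(len(u))]@M.T
    z=np.broadcast_to(z,len(u))
    return o+r*((z-o[2])/r[:,2])[:,None]
def topix(C,P):
    K,d,M,o=C
    P=np.array(P,float).reshape(-1,3)
    return cv2.projectPoints(P,cv2.Rodrigues(M.T)[0],-M.T@o,K,d)[0].reshape(-1,2)
def crop(img,x,y,w,h,s,name):
    cv2.imwrite(name,cv2.resize(img[y:y+h,x:x+w],None,fx=s,fy=s,interpolation=cv2.INTER_CUBIC))
E
python3 - <<'E'
from h import *
a=cv2.imread('pics/scene0.png');b=cv2.imread('pics/side0.png')
crop(a,300,190,135,95,5.5,'pics/sc.png')
crop(a,190,140,320,200,2.5,'pics/sc2.png')
crop(b,225,120,130,100,6,'pics/si.png')
E
```

```text
(no output)
```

View pics/sc.png

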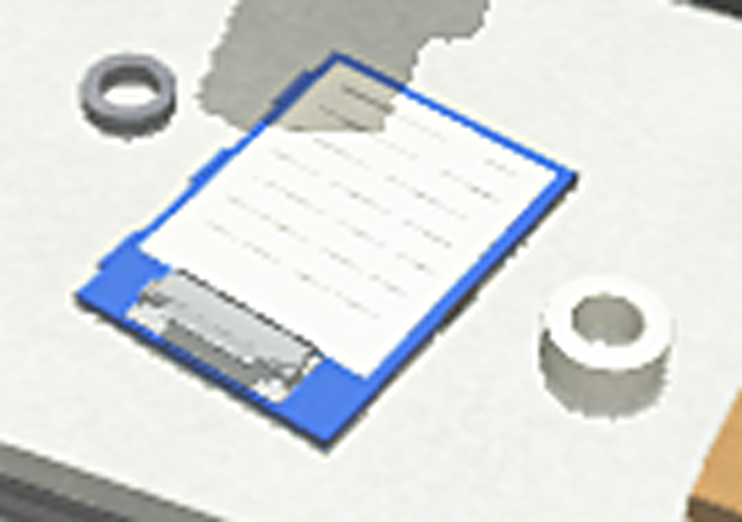

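View pics/sc2.png

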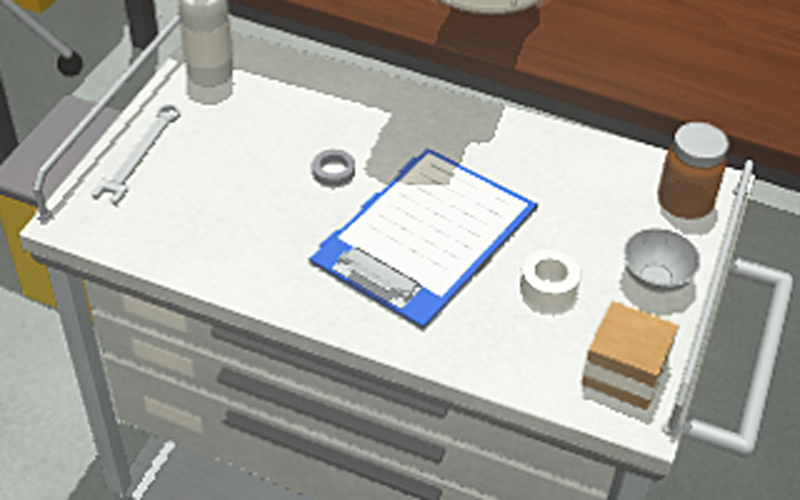

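View pics/si.png

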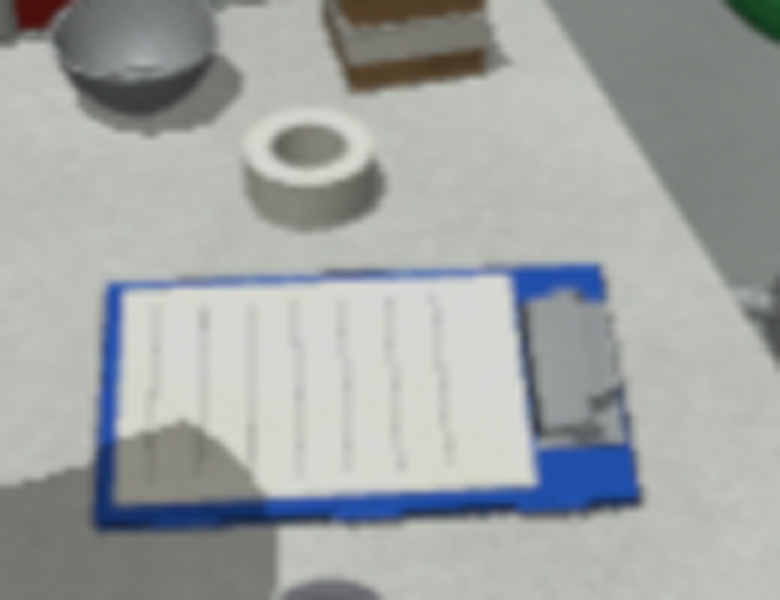

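Run:
```python
from h import *
np.set_printoptions(precision=1,suppress=True)
A=cam('scene');B=cam('side')
s=np.array([[336,54],[577,177],[325,440],[78,297]])/5.5+[300,190]-0.4
d=np.array([[97,524],[108,285],[602,267],[640,500]])/6+[225,120]-0.4
for C,p in((A,s),(B,d)):
    P=toworld(C,p,10); print(P[:,:2])
    pl=(P[0]+P[1])/2; cl=(P[2]+P[3])/2; v=cl-pl; print('plain',pl,'clip',cl,'len',np.hypot(*v[:2]),'ang',np.degrees(np.arctan2(v[1],v[0])),'wid',np.linalg.norm(P[0]-P[1]))
print('edge scene',toworld(A,np.array([[22,237],[668,465]])/2.5+[190,140])[:,:2])
print('edge side',toworld(B,np.array([[316,113],[427,298],[385,228]]))[:,:2])
print('near edge side',toworld(B,np.array([[177,130],[222,368]]))[:,:2])
print('tapes scene z0 base', toworld(A,np.array([[605,400],[130,122]])/5.5+[300,190])[:,:2])
print('tapes scene top center', toworld(A,np.array([[606,320],[129,88]])/5.5+[300,190],[30,14])[:,:2])
print('tapes side top', toworld(B,np.array([[310,147]])/6+[225,120],30)[:,:2],toworld(B,[[280,225]],14)[:,:2])
print('bottle', toworld(A,np.array([[209,95]])/2.5+[190,140])[:,:2],'jar',toworld(A,np.array([[698,145]])/2.5+[190,140],100)[:,:2])
```

```text
[[415.2  86.6]
 [447.  246.5]
 [678.  198.2]
 [648.5  41.7]]
plain [431.1 166.5  10. ] clip [663.2 119.9  10. ] len 236.75258081636977 ang -11.351631206668417 wid 162.9686049837699
[[411.6  79.8]
 [442.4 240.4]
 [675.7 192.7]
 [643.1  33.2]]
plain [427.  160.1  10. ] clip [659.4 113.   10. ] len 237.1057935460737 ang -11.460052678571728 wid 163.49230819995265
edge scene [[ 766.  -290.6]
 [ 726.3  495.3]]
edge side [[ 734.2  480.4]
 [ 756.3 -294. ]
 [ 749.6  -78.6]]
near edge side [[ 267.9  497.3]
 [ 308.1 -330.9]]
tapes scene z0 base [[583.2 315. ]
 [510.5   2.8]]
tapes scene top center [[557.7 302.6]
 [498.8  -3.7]]
tapes side top [[555.7 295.3]] [[494.7 -12.5]]
bottle [[ 438.9 -224.7]] jar [[357.6 405.4]]
```

step_arm(
  plan=[
    [0.012,-0.016,0,0,0],
    [0.035,-0.049,0,3,0],
    [0.058,-0.082,0,6,0],
    [0.081,-0.114,0,9,0],
    [0.104,-0.146,0,12,0],
    [0.127,-0.179,0,15,0],
    [0.15,-0.211,0,18,0],
    [0.173,-0.244,0,21,0],
    [0.196,-0.276,0,24,0],
    [0.219,-0.308,0,27,0],
  ],
)

```text
time: 1.15
position: [297.9, -173.0, 231.1]
ee_rot: [0.0, 0.998, -0.06, 0.0]
force: [1.1, -0.2, -0.0]
opening: 85.4
```

Run:
```python
from h import *
a=cv2.imread('pics/scene0.png');b=cv2.imread('pics/side0.png')
crop(a,185,200,140,90,5.5,'pics/e1.png')
crop(a,360,250,120,90,5.5,'pics/e2.png')
crop(b,280,90,160,110,5,'pics/e3.png')
crop(b,320,200,140,110,5,'pics/e4.png')
```

```text
(no output)
```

View pics/e1.png

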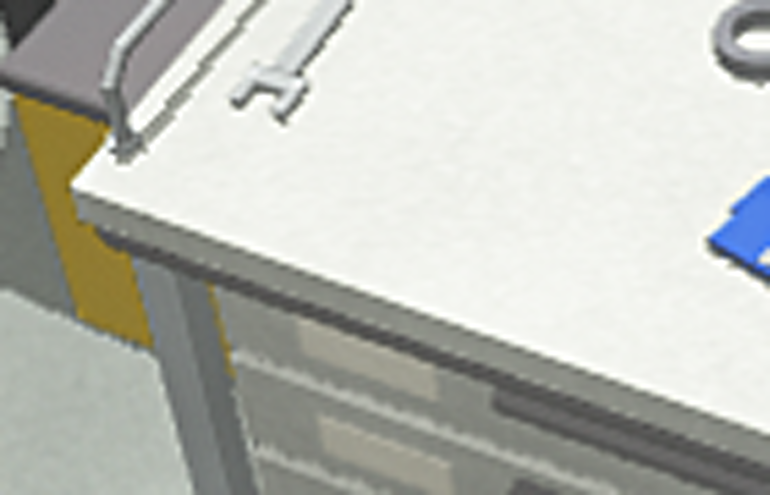

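View pics/e2.png

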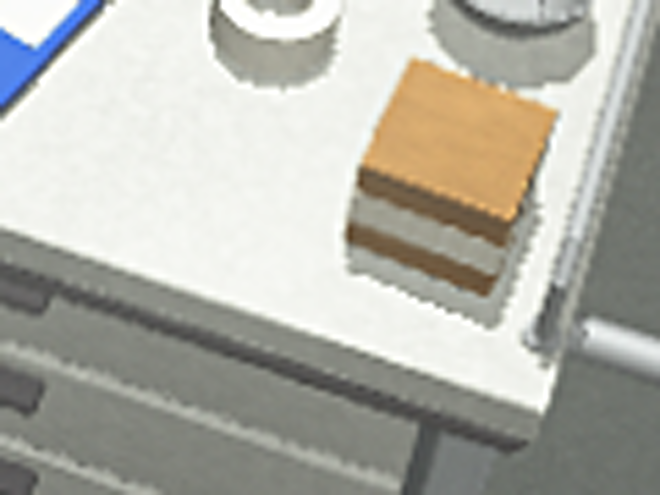

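View pics/e3.png

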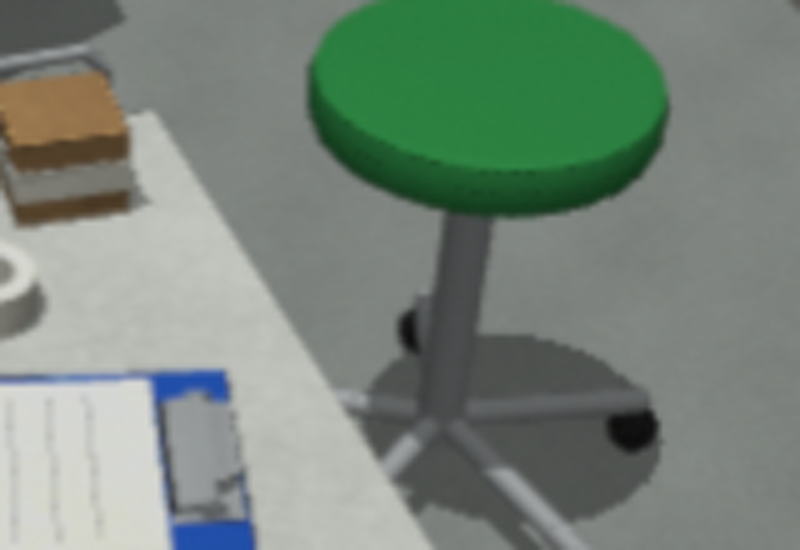

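View pics/e4.png

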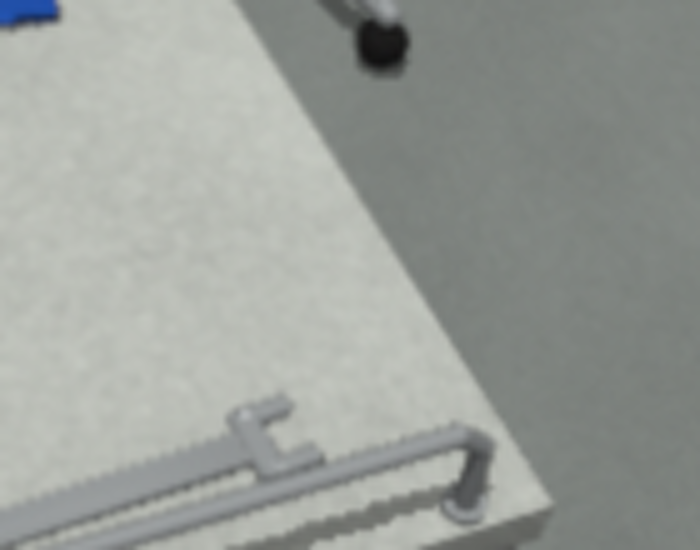

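The crops show the trolley's far edge and its corners: e1 (72,186), e2 (545,413), e3 (155,112) and e4 (552,500).

Run:
```python
from h import *
np.set_printoptions(precision=1,suppress=True)
A=cam('scene');B=cam('side')
s=np.r_[np.array([[72,186],[770,435]])/5.5+[185,200],np.array([[0,225],[545,413]])/5.5+[360,250]]-.4
d=np.r_[np.array([[155,112],[345,405],[435,548]])/5+[280,90],np.array([[235,0],[552,500]])/5+[320,200]]-.4
for C,p in((A,s),(B,d)):
    P=toworld(C,p)[:,:2]; k=np.polyfit(P[:,1],P[:,0],1); print(P,'len',np.linalg.norm(P[0]-P[-1]),'tilt deg',-np.degrees(np.arctan(k[0])),'x at y=130',np.polyval(k,130))
print(robot.state()['joint_pos'])
```

```text
[[ 763.  -297.2]
 [ 741.6  124.7]
 [ 734.9  227.1]
 [ 720.9  497.6]] len 795.9537081832125 tilt deg 3.0343960328988846 x at y=130 740.5245437228444
[[ 717.9  491.2]
 [ 737.3  158.3]
 [ 743.5   32. ]
 [ 742.9   30.5]
 [ 760.7 -299.5]] len 791.9122100512581 tilt deg 3.086280249708232 x at y=130 737.9118997926452
[-0.9 -0.5  2.2  0.   1.5  0.8]
```

step_arm(
  plan=[
    [0.007,-0.035,0,2,0],
    [0.018,-0.073,0,4,0],
    [0.026,-0.11,0,4.5,0],
    [0.033,-0.147,0,4.5,0],
    [0.04,-0.184,0,4.5,0],
    [0.047,-0.221,0,4.5,0],
    [0.054,-0.258,0,4.5,0],
    [0.061,-0.295,0,4.5,0],
    [0.065,-0.325,0,4.5,0],
    [0.0653,-0.3335,0,4.5,0],
  ],
)

```text
time: 2.15
position: [401.7, 151.2, 231.0]
ee_rot: [-0.0, 0.995, -0.096, -0.0]
force: [0.0, 0.4, -0.1]
opening: 85.5
```

Run:
```python
from h import *
s=robot.state();print(s['time'],s['position'],s['ee_rot'],s['joint_pos'],s['opening'])
cv2.imwrite('pics/w1.png',robot.grab_frame('wrist'))
s=robot.state();print(s['position'])
```

```text
2.15 [401.72063448 151.22478227 230.97364708] [-2.52699217e-04  9.95366705e-01 -9.61502235e-02 -4.39944959e-04] [ 7.64577518e-02 -2.37498438e-01  1.98160534e+00  6.58909825e-04
  1.39826570e+00  1.83973872e+00] 85.45678801233382
[401.61192707 150.9060048  230.95532145]
```

View pics/w1.png

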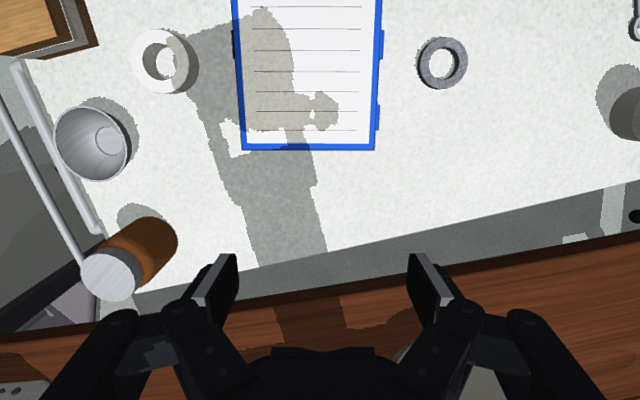

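The wrist view shows the plain end from (243,148) to (375,149), nearly level with the jaws, and the space around it is free.

Run:
```python
from h import *
W=cam('wrist');print(W[3])
P=toworld(W,[[241.5,150],[376,150],[381.5,0],[232.5,0]],10);print(P)
v=P[1]-P[0];print(np.degrees(np.arctan2(v[1],v[0]))+90, np.linalg.norm(v)); m=(P[0]+P[1])/2;print(m)
for a,b in((P[0],P[3]),(P[1],P[2])): v=b-a;print(np.degrees(np.arctan2(v[1],v[0])))
s=robot.state();q=s['ee_rot'];x=R.from_quat([q[1],q[2],q[3],q[0]]).as_matrix();d=m-s['position'];print('tool frame',x.T@d)
```

```text
[480.68977663 136.26142652 373.29926845]
[[440.65838723 245.47393481  10.        ]
 [408.72528378  82.83658104  10.        ]
 [569.0524889   53.80909036  10.        ]
 [600.39461044 211.55952336  10.        ]]
-11.10845456233396 165.7426678210276
[424.6918355  164.15525793  10.        ]
-11.986762395726462
-10.262322147624227
tool frame [ 20.33936316 -17.3396608  220.94145249]
```

step_arm(
  plan=[
    [-0.015,-0.01,0.02,0,0],
    [-0.025,-0.017,0.06,0,0],
    [-0.025,-0.017,0.1,0,0],
    [-0.025,-0.017,0.14,0,0],
    [-0.025,-0.017,0.175,0,0],
    [-0.025,-0.017,0.195,0,0],
    [-0.025,-0.017,0.206,0,0],
    [-0.025,-0.017,0.211,0,0],
    [-0.025,-0.017,0.211,0,0],
    [-0.025,-0.017,0.211,0,0],
  ],
)

```text
time: 3.2
position: [381.8, 170.5, 21.4]
ee_rot: [-0.0, 0.995, -0.098, 0.001]
force: [-0.4, -0.2, -0.2]
opening: 85.4
```

Run:
```python
from h import *
s=robot.state();print(s['time'],s['position'],s['force'])
cv2.imwrite('pics/w2.png',robot.grab_frame('wrist'))
crop(robot.grab_frame('side'),210,110,160,120,5,'pics/s2.png')
W=cam('wrist')
print(robot.state()['position'])
```

```text
3.2 [381.81305525 170.46074532  21.44844287] [-0.41648107 -0.15324482 -0.15037047]
[381.78404832 170.60425553  21.44041493]
```

View pics/w2.png

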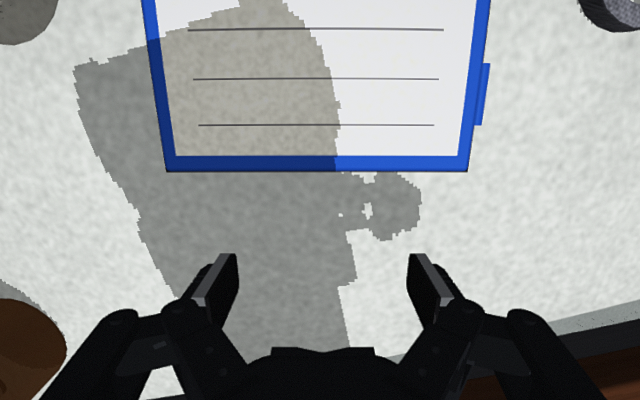

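View pics/s2.png

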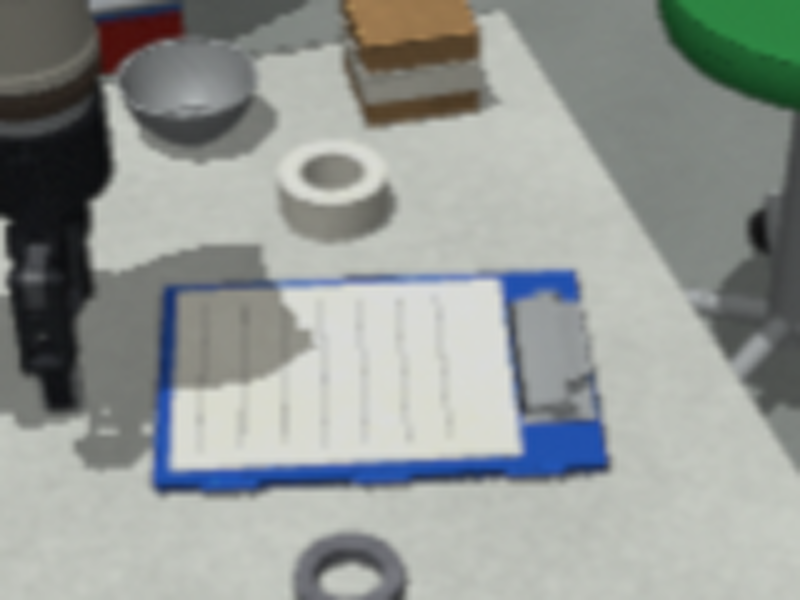

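step_arm(
  plan=[
    [0,0,0.005,0,0],
    [0,0,0.01,0,0],
    [0,0,0.014,0,0],
    [0,0,0.017,0,0],
    [0,0,0.017,0,0],
    [0,0,0.017,0,0],
  ],
)

```text
time: 3.9
position: [380.6, 170.5, 3.2]
ee_rot: [0.0, 0.995, -0.098, -0.0]
force: [0.4, 0.5, -0.8]
opening: 85.3
```

step_arm(
  plan=[
    [0,0,0.002,0,0],
    [0,0,0.002,0,0],
    [0,0,0.002,0,0],
  ],
)

```text
time: 4.2
position: [380.6, 170.5, 1.3]
ee_rot: [0.0, 0.995, -0.098, 0.0]
force: [-1.1, -0.4, -0.1]
opening: 85.7
```

step_arm(
  plan=[
    [0,0,0.002,0,0],
    [0,0,0.002,0,0],
    [0,0,0.002,0,0],
  ],
)

```text
time: 4.5
position: [380.6, 170.5, -0.8]
ee_rot: [0.0, 0.995, -0.098, -0.0]
force: [0.4, 0.8, -0.7]
opening: 85.4
```

step_arm(
  plan=[
    [0,0,0.002,0,0],
    [0,0,0.004,0,0],
    [0,0,0.005,0,0],
    [0,0,0.005,0,0],
  ],
)

```text
time: 4.9
position: [380.4, 170.5, -5.9]
ee_rot: [0.0, 0.995, -0.098, -0.0]
force: [-0.7, -0.3, -0.0]
opening: 85.4
```

step_arm(
  plan=[
    [0,0,0.002,0,0],
    [0,0,0.002,0,0],
    [0,0,0.002,0,0],
  ],
)

```text
time: 5.2
position: [380.6, 170.5, -7.7]
ee_rot: [0.0, 0.995, -0.098, -0.0]
force: [-0.1, 0.3, -0.3]
opening: 85.4
```

step_arm(
  plan=[
    [0,0,0.002,0,0],
    [0,0,0.002,0,0],
    [0,0,0.002,0,0],
  ],
)

```text
time: 5.5
position: [380.6, 170.5, -9.8]
ee_rot: [0.0, 0.995, -0.098, -0.0]
force: [-0.3, 0.1, 0.5]
opening: 85.4
```

step_arm(
  plan=[
    [0,0,0.001,0,0],
    [0,0,0.001,0,0],
    [0,0,0.001,0,0],
  ],
)

```text
time: 5.8
position: [380.6, 170.5, -10.7]
ee_rot: [-0.0, 0.995, -0.098, -0.0]
force: [-0.1, -0.7, -0.6]
opening: 85.3
```

step_arm(
  plan=[
    [0,0,0.001,0,0],
    [0,0,0.001,0,0],
    [0,0,0.001,0,0],
  ],
)

```text
time: 6.1
position: [380.6, 170.5, -11.7]
ee_rot: [0.0, 0.995, -0.098, -0.0]
force: [-0.4, -0.4, 1.0]
opening: 85.2
```

step_arm(
  plan=[
    [0,0,0.001,0,0],
    [0,0,0.001,0,0],
    [0,0,0.001,0,0],
  ],
)

```text
time: 6.4
position: [380.6, 170.5, -12.8]
ee_rot: [0.0, 0.995, -0.098, -0.0]
force: [0.7, -0.1, -0.3]
opening: 85.5
```

step_arm(
  plan=[
    [0,0,0.001,0,0],
    [0,0,0.001,0,0],
    [0,0,0.001,0,0],
  ],
)

```text
time: 6.7
position: [380.8, 170.6, -13.2]
ee_rot: [0.0, 0.995, -0.098, -0.0]
force: [-2.1, -0.7, 7.1]
opening: 85.4
```

step_arm(
  plan=[
    [0,0,-0.004,0,0],
    [0.004,0,-0.004,0,0],
    [0.012,0,-0.004,0,0],
    [0.02,0,-0.004,0,0],
    [0.026,0,-0.004,0,0],
    [0.029,0,-0.004,0,0],
    [0.029,0,-0.004,0,0],
    [0.029,0,-0.004,0,0],
  ],
)

```text
time: 7.5
position: [408.8, 164.8, -9.9]
ee_rot: [0.0, 0.995, -0.098, -0.0]
force: [0.5, -0.2, 0.5]
opening: 85.3
```

Run:
```python
from h import *
s=robot.state();print(s['time'],s['position'],s['force'])
crop(robot.grab_frame('side'),210,110,160,120,5,'pics/s3.png')
```

```text
7.5 [408.8148751  164.83280846  -9.88910035] [ 0.54634267 -0.1907962   0.45426165]
```

View pics/s3.png

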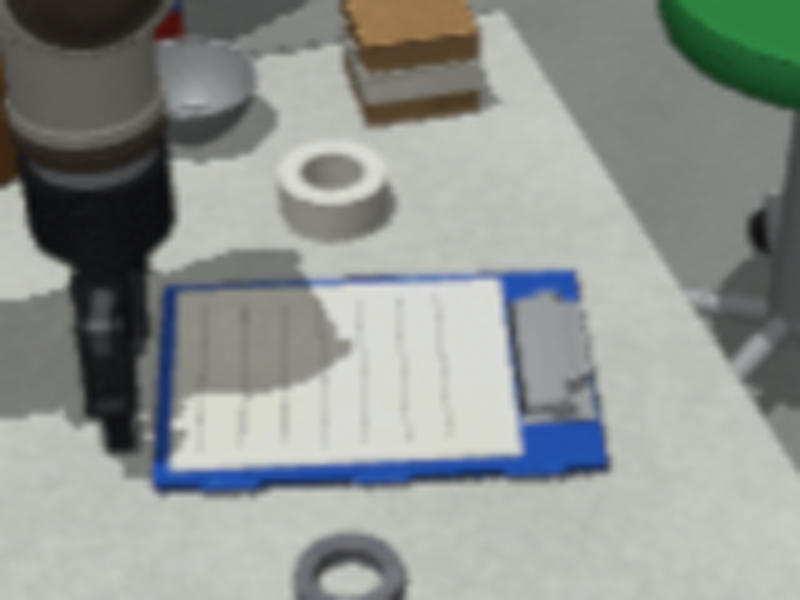

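The fingertips are beside the plain end, flat on its level, with a small gap left.

step_arm(
  plan=[
    [0.002,0,0,0,0],
    [0.004,0,0,0,0],
    [0.004,0,0,0,0],
  ],
)

```text
time: 7.85
position: [413.4, 164.1, -9.6]
ee_rot: [-0.0, 0.995, -0.098, 0.0]
force: [0.4, 0.0, -0.6]
opening: 85.7
```

step_arm(
  plan=[
    [0.001,0,0,0,0],
    [0.002,0,0,0,0],
    [0.003,0,0,0,0],
  ],
)

```text
time: 8.15
position: [414.6, 163.6, -10.0]
ee_rot: [0.0, 0.995, -0.098, -0.002]
force: [-4.4, 1.1, 3.6]
opening: 85.1
```

step_arm(
  plan=[
    [0.001,0,0,0,0],
    [0.002,0,0,0,0],
    [0.003,0,0,0,0],
  ],
)

```text
time: 8.45
position: [418.8, 162.8, -10.0]
ee_rot: [0.0, 0.995, -0.098, -0.0]
force: [-2.1, 0.2, -2.2]
opening: 85.3
```

step_arm(
  plan=[
    [0.0034,0.0012,0,-0.48,0],
    [0.0068,0.0023,0,-0.96,0],
    [0.0102,0.0034,0,-1.44,0],
    [0.0136,0.0045,0,-1.92,0],
    [0.0171,0.0056,0,-2.4,0],
    [0.0205,0.0066,0,-2.88,0],
    [0.024,0.0076,0,-3.36,0],
    [0.0274,0.0085,0,-3.84,0],
    [0.0309,0.0095,0,-4.32,0],
    [0.0344,0.0104,0,-4.8,0],
  ],
)

```text
time: 9.45
position: [450.9, 145.9, -9.7]
ee_rot: [0.0, 0.998, -0.056, -0.0]
force: [-1.2, 0.3, -1.7]
opening: 85.2
```

Run:
```python
from h import *
s=robot.state();print(s['time'],s['position'],s['force'])
crop(robot.grab_frame('side'),210,110,160,120,5,'pics/s4.png')
cv2.imwrite('pics/w4.png',robot.grab_frame('wrist'))
```

```text
9.45 [450.87871628 145.87408917  -9.68871623] [-1.21923052  0.25609237 -1.70678244]
```

View pics/s4.png

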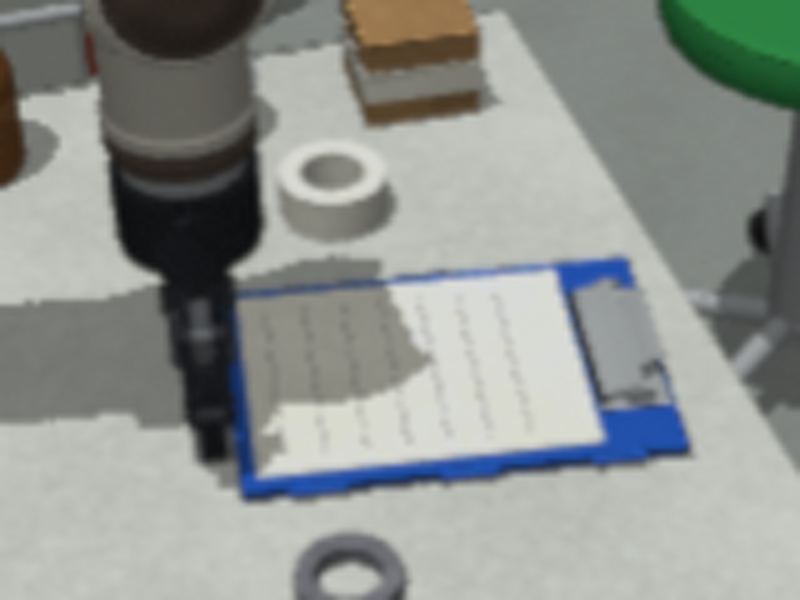

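View pics/w4.png

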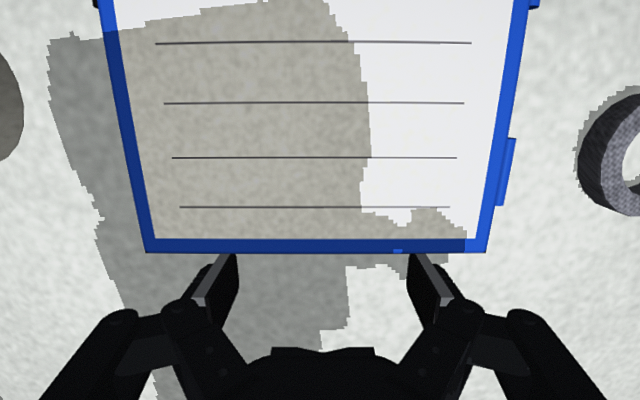

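The board turned and advanced with the fingers, and its plain end (row 251) is still square to the jaws. I'll repeat the move.

step_arm(
  plan=[
    [0.0034,0.0012,0,-0.48,0],
    [0.0068,0.0023,0,-0.96,0],
    [0.0102,0.0034,0,-1.44,0],
    [0.0136,0.0045,0,-1.92,0],
    [0.0171,0.0056,0,-2.4,0],
    [0.0205,0.0066,0,-2.88,0],
    [0.024,0.0076,0,-3.36,0],
    [0.0274,0.0085,0,-3.84,0],
    [0.0309,0.0095,0,-4.32,0],
    [0.0344,0.0104,0,-4.8,0],
  ],
)

```text
time: 10.55
position: [483.9, 131.7, -9.7]
ee_rot: [0.0, 1.0, -0.014, 0.0]
force: [-4.6, 0.1, 4.0]
opening: 85.4
```

step_arm(
  plan=[
    [0.0034,0.0012,0,-0.48,0],
    [0.0068,0.0023,0,-0.96,0],
    [0.0102,0.0034,0,-1.44,0],
    [0.0136,0.0045,0,-1.92,0],
    [0.0171,0.0056,0,-2.4,0],
    [0.0205,0.0066,0,-2.88,0],
    [0.024,0.0076,0,-3.36,0],
    [0.0274,0.0085,0,-3.84,0],
    [0.0309,0.0095,0,-4.32,0],
    [0.0334,0.0101,0,-4.65,0],
  ],
)

```text
time: 11.55
position: [517.2, 120.7, -9.7]
ee_rot: [0.0, 1.0, 0.027, 0.0]
force: [-4.5, -0.4, 2.5]
opening: 85.1
```

Run:
```python
from h import *
s=robot.state();print(s['time'],s['position'],s['ee_rot'],s['force'])
crop(robot.grab_frame('side'),210,100,160,120,5,'pics/s5.png')
crop(robot.grab_frame('scene'),260,180,160,120,5,'pics/sc5.png')
cv2.imwrite('pics/w5.png',robot.grab_frame('wrist'))
```

```text
11.55 [517.17446867 120.65587487  -9.71057745] [1.89003179e-05 9.99644829e-01 2.66491649e-02 1.91166683e-04] [-4.48927161 -0.43691344  2.54672895]
```

View pics/s5.png

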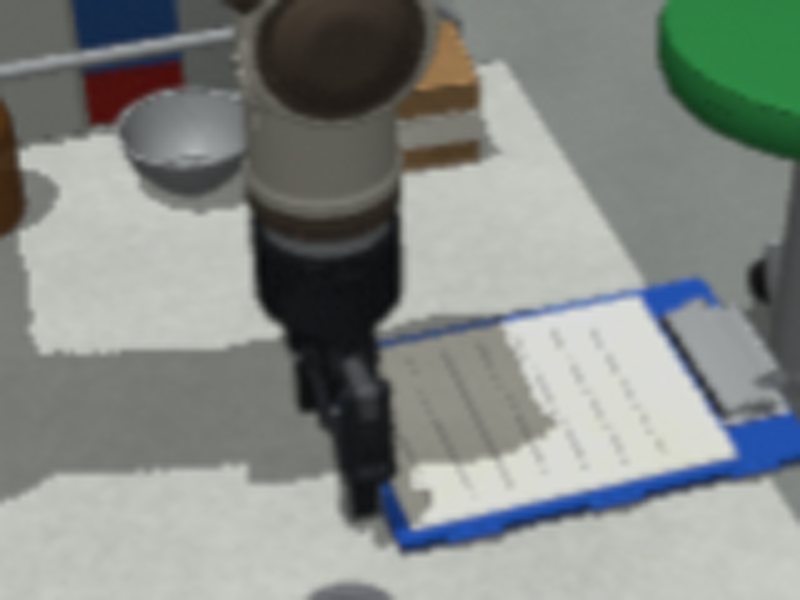

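View pics/sc5.png

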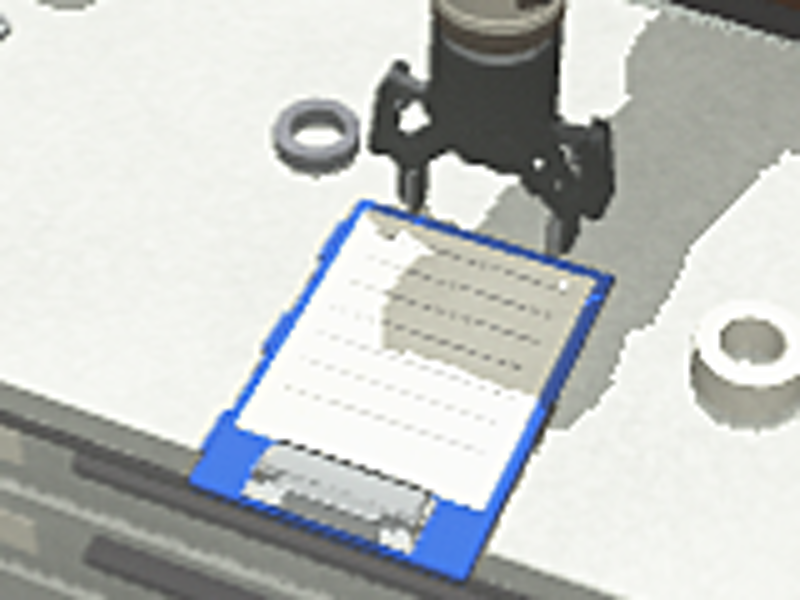

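View pics/w5.png

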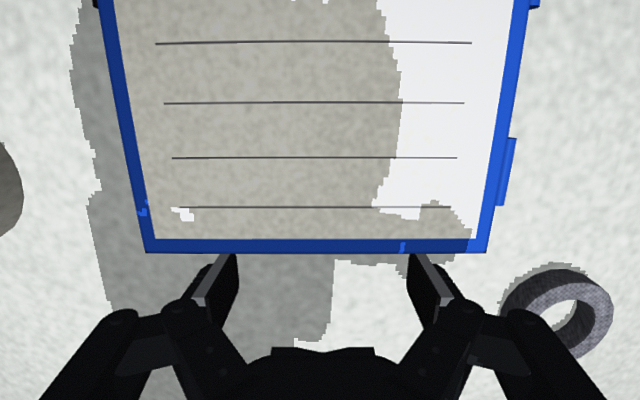

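```bash
cat > m.py <<'E'
from h import *
np.set_printoptions(precision=1,suppress=True)
def edge(C,n):
    if n=='scene': s=np.r_[np.array([[72,186],[770,435]])/5.5+[185,200],np.array([[0,225],[545,413]])/5.5+[360,250]]-.4
    else: s=np.r_[np.array([[155,112],[345,405],[435,548]])/5+[280,90],np.array([[235,0],[552,500]])/5+[320,200]]-.4
    P=toworld(C,s)[:,:2]; return np.polyfit(P[:,1],P[:,0],1)
def rep(n,clip,plain,z=10):
    C=cam(n);k=edge(C,n);c=toworld(C,clip,z)[:,:2];p=toworld(C,plain,z)[:,:2]
    print(n,'clip',c,'plain',p)
    n_=np.array([1,-k[0]])/np.hypot(1,k[0])
    o=[(q-[np.polyval(k,0),0])@n_ for q in c]
    print(' overhang each',np.array(o),'mean',np.mean(o),' edge tilt',-np.degrees(np.arctan(k[0])))
    if len(p): 
        v=c.mean(0)-p.mean(0); print(' ang',np.degrees(np.arctan2(v[1],v[0])),np.linalg.norm(v), 'ov from plain',[(q-[np.polyval(k,0),0])@n_+240 for q in p])
    v=c[0]-c[1];print(' ang clip edge',np.degrees(np.arctan2(-v[0],v[1])))
E
python3 - <<'E'
from m import *
rep('scene',np.array([[467,574],[192,479]])/5+[260,180]-.4,np.array([[611,277],[365,203]])/5+[260,180]-.4)
cv2.imwrite('pics/s6.png',cv2.resize(robot.grab_frame('side')[130:230,270:400],None,fx=6,fy=6,interpolation=cv2.INTER_CUBIC))
E
```

```text
scene clip [[761.2 219.4]
 [771.2  58. ]] plain [[528.5 205.5]
 [538.3  48. ]]
 overhang each [25.4 26.8] mean 26.11901780434772  edge tilt 3.0343960328988846
 ang 2.932101695654118 233.10930871339482 ov from plain [np.float64(32.25629652874602), np.float64(33.76386470210514)]
 ang clip edge 3.537327270824739
```

View pics/s6.png

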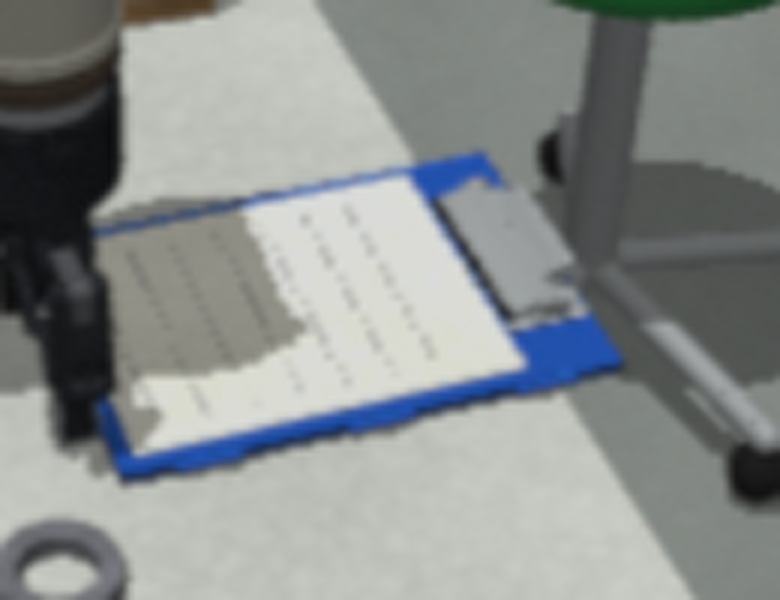

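In the side view, the clip-end corners are at (486,152) and (622,360), already past the edge.

Run:
```python
from m import *
rep('side',np.array([[486,153],[622,359]])/6+[270,130]-.4,np.array([[124,472],[124,472]])/6+[270,130]-.4)
```

```text
side clip [[763.  214.2]
 [770.5  53.9]] plain [[534.3  41.8]
 [534.3  41.8]]
 overhang each [29.6 28.5] mean 29.00895075703851  edge tilt 3.086280249708232
 ang 21.643960453768106 250.10798880056436 ov from plain [np.float64(31.905641692480174), np.float64(31.905641692480174)]
 ang clip edge 2.6992658891161994
```

step_arm(
  plan=[
    [0.003,0,0,0,0],
    [0.0065,0,0,0,0],
    [0.01,0,0,0,0],
    [0.0135,0,0,0,0],
    [0.017,0,0,0,0],
    [0.0205,0,0,0,0],
    [0.024,0,0,0,0],
    [0.027,0,0,0,0],
    [0.029,0,0,0,0],
    [0.029,0,0,0,0],
  ],
)

```text
time: 12.75
position: [546.3, 122.3, -9.7]
ee_rot: [0.0, 1.0, 0.026, 0.001]
force: [-1.5, 0.6, -0.4]
opening: 84.9
```

Run:
```python
from h import *
s=robot.state();print(s['time'],s['position'],s['ee_rot'],s['force'])
crop(robot.grab_frame('side'),270,130,150,100,5,'pics/s7.png')
crop(robot.grab_frame('scene'),260,190,160,120,5,'pics/sc7.png')
```

```text
12.75 [546.32803274 122.30846544  -9.69525973] [4.35141588e-07 9.99652940e-01 2.63377556e-02 5.68123819e-04] [-1.46245057  0.60745444 -0.35098449]
```

View pics/s7.png

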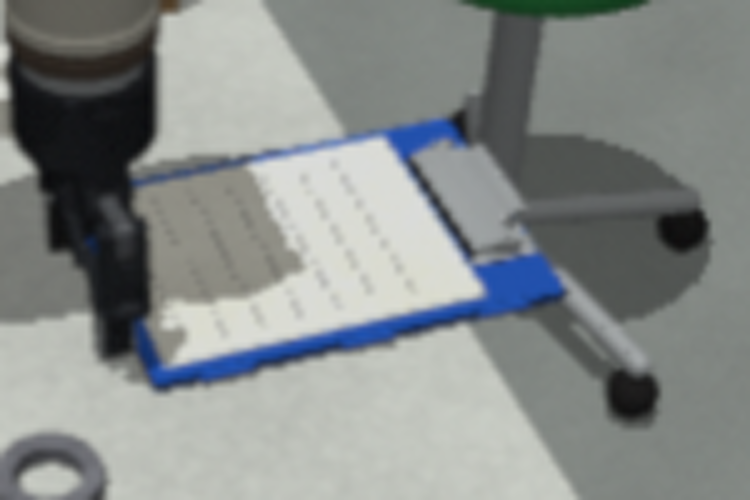

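View pics/sc7.png

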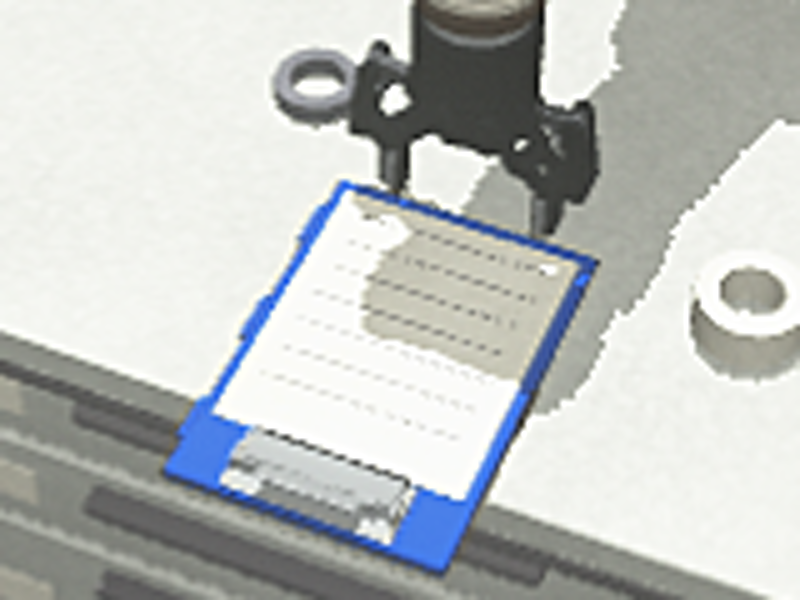

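The clip end now sticks out past the edge in both views. Its corners are at side (461,121)/(565,294) and scene (445,568)/(165,470).

Run:
```python
from m import *
rep('scene',np.array([[445,566],[165,470]])/5+[260,190]-.4,np.array([[596,261],[345,184]])/5+[260,190]-.4)
rep('side',np.array([[461,121],[565,294]])/5+[270,130]-.4,np.array([[157,382],[157,382]])/5+[270,130]-.4)
```

```text
scene clip [[790.7 220.4]
 [802.3  58.7]] plain [[557.5 208. ]
 [567.2  48.9]]
 overhang each [54.9 57.9] mean 56.41065190952146  edge tilt 3.0343960328988846
 ang 2.7120392516595127 234.44635798014562 ov from plain [np.float64(61.31730012865404), np.float64(62.61870887141029)]
 ang clip edge 4.087459096530816
side clip [[797.9 211.7]
 [797.   51.2]] plain [[563.3  42.7]
 [563.3  42.7]]
 overhang each [64.3 54.8] mean 59.55310765776501  edge tilt 3.086280249708232
 ang 20.7581304021172 250.46974080180513 ov from plain [np.float64(60.90284857681519), np.float64(60.90284857681519)]
 ang clip edge -0.3166741372610553
```

Every estimate puts the overhang at about 59–60 mm and square, so I'll retreat.

step_arm(
  plan=[
    [-0.003,0,0,0,0],
    [-0.01,0,0,0,0],
    [-0.02,0,0,0,0],
    [-0.03,0,0,0,0],
    [-0.03,0,-0.01,0,0],
    [-0.03,0,-0.04,0,0],
    [-0.03,0,-0.08,0,0],
    [-0.03,0,-0.12,0,0],
    [-0.03,0,-0.16,0,0],
    [-0.03,0,-0.19,0,0],
  ],
)

```text
time: 13.85
position: [516.6, 120.8, 184.3]
ee_rot: [0.0, 1.0, 0.026, 0.002]
force: [-0.5, -0.0, 1.0]
opening: 85.3
```

step_arm(
  plan=[
    [-0.02,0,-0.02,0,0],
    [-0.05,0,-0.03,0,0],
    [-0.08,0,-0.03,0,0],
    [-0.11,0,-0.03,0,0],
    [-0.13,0,-0.03,0,0],
    [-0.13,0,-0.03,0,0],
    [-0.13,0,-0.03,0,0],
    [-0.13,0,-0.03,0,0],
  ],
)

```text
time: 14.65
position: [386.9, 113.8, 210.8]
ee_rot: [0.0, 1.0, 0.026, 0.001]
force: [-0.6, -0.1, 1.0]
opening: 85.5
```

Run:
```python
from h import *
s=robot.state();print(s['time'],s['position'],s['force'])
a=robot.grab_frame('side');cv2.imwrite('pics/s8f.png',a)
crop(a,270,130,150,100,5,'pics/s8.png')
a=robot.grab_frame('scene');cv2.imwrite('pics/sc8f.png',a);crop(a,260,190,160,120,5,'pics/sc8.png')
cv2.imwrite('pics/w8.png',robot.grab_frame('wrist'))
```

```text
14.65 [386.85493116 113.81014594 210.82472737] [-0.56034708 -0.09382936  0.9507346 ]
```

View pics/s8.png

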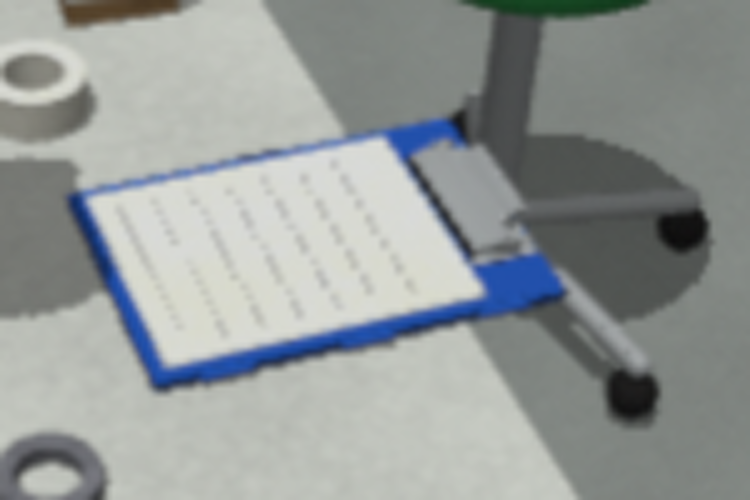

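View pics/sc8.png

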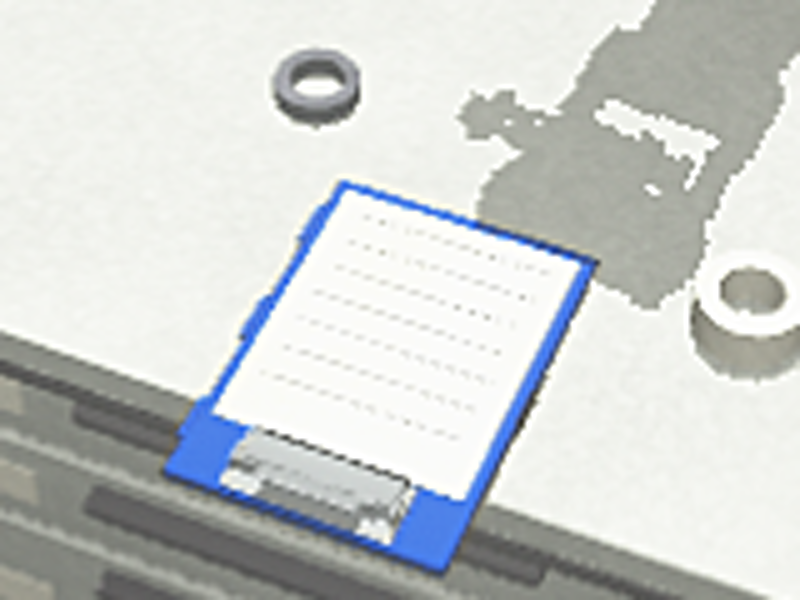

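View pics/w8.png

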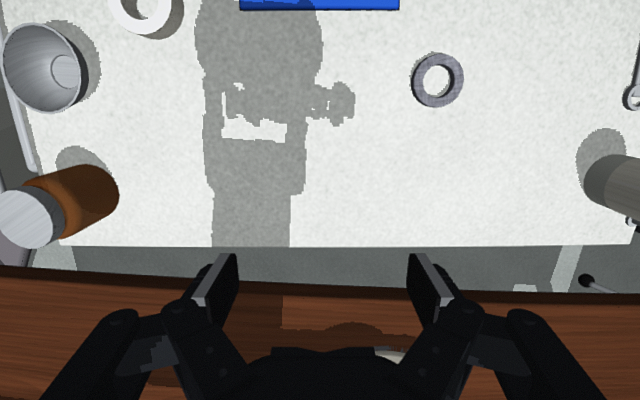

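View pics/s8f.png

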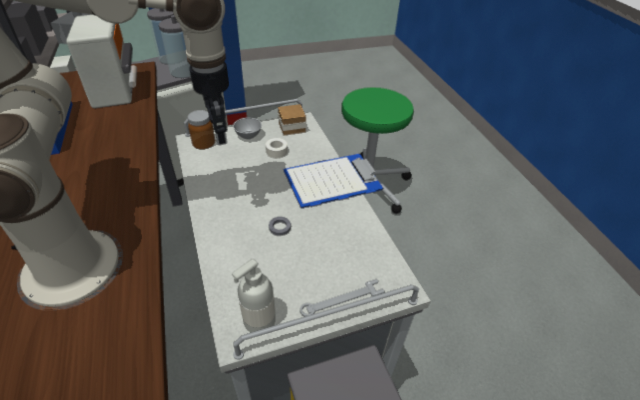

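The board did not move on release, and everything else stands where it was. As a last check I'll fit a rigid 240×165 rectangle to all four corners in each view.

Run:
```python
from m import *
from scipy.optimize import least_squares
for n,px in (('scene',np.array([[445,566],[165,470],[596,261],[345,184]])/5+[260,190]-.4),('side',np.array([[461,121],[565,294],[75,195],[157,382]])/5+[270,130]-.4)):
    C=cam(n);k=edge(C,n)
    L=np.array([[120,82.5],[120,-82.5],[-120,82.5],[-120,-82.5]])
    def pts(p): c,s=np.cos(p[2]),np.sin(p[2]); return np.c_[L@np.array([[c,s],[-s,c]])+p[:2],np.full(4,10.)]
    r=least_squares(lambda p:(topix(C,pts(p))-px).ravel(),[680,130,.05]); p=r.x
    clip=p[:2]+120*np.array([np.cos(p[2]),np.sin(p[2])]); n_=np.array([1,-k[0]])/np.hypot(1,k[0])
    print(n,p,'overhang',(clip-[np.polyval(k,0),0])@n_,'rel deg',np.degrees(p[2]+np.arctan(k[0])),'res',abs(r.fun).max())
```

```text
scene [678.7 133.6   0.1] overhang 58.411589330673706 rel deg 0.04799735079046386 res 1.280234330525019
side [679.  127.8   0. ] overhang 61.03271818963036 rel deg -1.4818514570760393 res 1.8006097856979295
```

Both views agree: about 60 mm overhang, within 1.5° of straight.

```bash
python3 -c "
from plant import robot
print(robot.finish_job())"
```

```text
the job is handed in; nothing more can be done
None
```

I pushed the clipboard by its plain end with both open fingertips, turning it about 14° square to the far edge as it advanced. The last 29 mm was a straight push. I then backed off, lifted clear and handed the job in at about 15 s of the 67 s allowed.

**Final checks:**
- **Overhang:** a rectangle fitted to the board's corners puts the clip end 58.4 mm past the edge in the scene camera and 61.0 mm in the side camera (target 50–70 mm).
- **Direction:** the board is off straight by 0.0° in the scene view and −1.5° in the side view (limit 8°).
- **Board and bystanders:** in the pictures the board lies flat and did not move when I released it. The other things appear to be where they started; I judged that by eye, without measuring them.
- **Gripper:** it ended about 210 mm above the top, touching nothing.

**Disagreements:** the cameras differ by about 3 mm on the overhang and 6 mm on sideways position. The fits were off by up to 1–2 pixels at the corners, and single-corner readings of the overhang ranged from 55 to 64 mm. All of these stay inside the tolerance.

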